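Specimen carrier: prove the spring latch, load the jar, click it shut

ROBOT

A 6-joint arm with a two-finger parallel gripper is mounted at the origin on a cart in front of the work surface, level with it; the furniture and walls round the work are solid. World frame = base frame: x ahead of the robot, y to its left, z up, the work surface at z = 0. Lengths are in m, angles in rad, forces in N, time in s.
With the tool pointing down it reaches from about 0.4 to 0.825 m from the base axis. Payload 7 kg.
Tool frame: the origin (TCP) lies on the front face of the gripper's body, between the roots of the fingers; the fingertips stand 66 mm ahead of it and the grasp point (between the pads) lies 47 mm ahead of it (tips_ahead is the z of the fingertips in the tool frame, in m); z points along the fingers, y is the line along which they close (so a half turn about z gives the same grasp; the last joint's range is limited). The gripper opens to 88 mm and grips with 3 to 60 N. Pads are 19 mm wide; open, the fingers measure 130 mm over their backs; the gripper's body (78 mm by 193 mm) begins 47 mm behind the grasp point.
Start: joints at [1.622, 0.359, 0.012, 0, -1.224, -0.288], TCP at [0.158, 0.656, 0.292] pointing down, gripper open.
Joint ranges: [-3.07, 3.07], [-1.43, 2.12], [-1.02, 1.25], [-3.03, 1.67], [-3.05, -0], [-3.03, 3.03]. Speed limits (rad/s): [2.39, 2.39, 3.01, 3.14, 3.14, 3.14].

INTERFACE

Orientations are given as a rotation vector (axis times angle).
In Python, from rig import state, get_image, camera_params, sign_off, look_for, tips_ahead gives the robot as it stands.
- The arm moves only by the shell command python3 -m handwheel 'ROWS'. ROWS is JSON, a list of rows, each a list of 7 numbers: the shift along the world's x, y, z in m, then the turn, a rotation vector about the world's x, y, z in degrees, then the closure in counts, from 0 (fully open) to 255 (shut). A call has 1 to 20 rows; each row shifts and turns the commanded pose from where the row before left it; what a row does not reach is not made up. A row lasts 1/10 s, in which the tool goes at most 50 mm and 8.59 degrees, less where a joint would pass 70% of its speed; a pose out of reach is approached as far as the arm can. A call with a gripper value outside its range is refused whole. The fingers move at their own pace and stop on an object; the grip force is fixed at half the most. Time passes only in rows, so rows that do not move let the fingers close. It gives the time, the measured TCP pose, the force, the opening and the grip force at its end, in the units of the state.
- state(): the state, without advancing time (a new reading comes with each control period).
- get_image(name): name is "side" or "top"; returns (picture, depth): 400x640x3 uint8, red, green, blue; 400x640 float32, m along the optical axis (not along the pixel's ray), 0 where there is no reading.
- camera_params(name): a dict with "mtx" (3x3 intrinsics, pixels), "T" (4x4, takes a point from camera to world coordinates). Camera axes: x right, y down, z forward; pixel columns grow to the right and rows downward; lengths in m; the calibration is good to about 2 mm. A picture is of the moment at which its call begins. camera_params takes no time and is no camera call.
- sign_off(): hands the job in; it is judged then, once.
Trained networks look in the newest picture that a camera, given by its name, has taken for a name from the list of things; names that differ only in an ending like _2 or _b are one class to them, and where a whole thing is asked for, a point or a joint stands for the part that bears it (a point fixed in the world has none). Each returns a list of dicts, best first, with "score" (0 to 1); they miss things now and then, are a little off and sometimes report something else, mostly with a low value. They report only what shows in the picture. A call takes as long as a camera call. They do not tell look-alikes from the thing itself.
- look_for(camera, thing): "location" ([x, y, z] in m, in world coordinates, good to about 4 mm: the middle of the surface that is visible of it).
The state is a dict: "time": time; "joint_positions": joint angles; "joint_vel": joint speeds; "joint_efforts": joint torques, N m; "eef_pos": TCP position; "orientation": TCP orientation; "wrist_force": force on the tool from outside, world axes, zero at the start; "ft_torque": the same for the moment, N m; "width": finger opening in m; "grip_force": force on a finger pad.
Only numpy, scipy, OpenCV 4.12 (cv2) and the standard library are available. Lean on these libraries where they do the work, as an engineer would, in place of code of your own. Each camera call takes 0.05 s, during which the arm holds its last target. There are 200 camera calls.

TASK

Send the red-lidded specimen jar off in a carrier whose latch is in order. Find that carrier by pushing its yellow paddle slowly down: a sound latch clicks and lets the lid spring open well below 10 N; if one has not let go at 10 N, ease off and leave that carrier shut, as it will break if it is forced. Stand the jar upright in the nest of the opened carrier, then gently press its lid down until the latch clicks and holds it, leaving everything else on the bench undisturbed.

Things in the scene. Friction and masses are not known exactly. Their poses are not given: they have to be found in the camera images.
- carrier_a: one of two like-looking specimen carriers: white box on a grey sole plate, loose on rubber feet, 1.6 kg, 165 mm long (x from -113 to +52), 86 mm wide (y). Origin on the bench under the middle of the jar nest; the yellow latch paddle is at its front (-x), the lid hinge at its back. Box rim 42 mm, shut lid 74 mm above the bench. One of the two has a seized latch; which one cannot be seen.
- carrier_a_nest (a point): centre of the floor of this carrier's nest, a round hole of 60 mm diameter, 20 mm deep, in black foam; the floor is 14.5 mm above the bench. The jar standing in it sticks out 26 mm above the rim.
- lid_a: this carrier's blue lid, a hood 92 x 86 x 34 mm. Origin on the hinge axis (along y), 47.5 mm behind the nest centre, 40 mm above the bench. Shut, its axes match the carrier's, its front edge is at x = -92 mm and its outer face at z = 34 mm. It opens front edge up and back, about +y. A spring (2 N at the front edge) throws it open to 1.95 rad and keeps it there; latched it rests at 0.01 rad.
- carrier_a_lid_front (a point): mid-width on the lid's outer face, 8 mm from its front edge: push here to shut it, after swinging it over from behind. Its striker bar meets the hook at 0.14 rad; the push grows to 8-14 N at about 0.07 rad, then drops as the hook snaps over with a click at about 0.04 rad and the push falls to nothing; 2 mm below its latched height the lid meets a firm gasket.
- latch_a: this carrier's yellow spring latch, one rocking piece on a pin (its origin) 62 mm in front of the nest centre, 24 mm above the bench. Paddle in front of the pin, facing up, 26 mm (x) by 40 mm (y); hook behind it, over the lid's striker bar, 22 mm wide, its top 67 mm above the bench. Pushing the paddle down swings the hook forward off the bar. The paddle stops after 8 mm.
- carrier_a_paddle (a point): middle of the paddle's upper face, 94 mm in front of the nest centre, at rest 28.5 mm above the bench: push here. A sound latch starts to give at 2.5 N, stiffens by about 1 N per mm and lets go at 5 to 8 N after 4 to 5 mm; a seized one stiffens by about 6 N per mm and would let go only above 20 N.
- carrier_b: one of two like-looking specimen carriers: white box on a grey sole plate, loose on rubber feet, 1.6 kg, 165 mm long (x from -113 to +52), 86 mm wide (y). Origin on the bench under the middle of the jar nest; the yellow latch paddle is at its front (-x), the lid hinge at its back. Box rim 42 mm, shut lid 74 mm above the bench. One of the two has a seized latch; which one cannot be seen.
- carrier_b_nest (a point): centre of the floor of this carrier's nest, a round hole of 60 mm diameter, 20 mm deep, in black foam; the floor is 14.5 mm above the bench. The jar standing in it sticks out 26 mm above the rim.
- lid_b: this carrier's blue lid, a hood 92 x 86 x 34 mm. Origin on the hinge axis (along y), 47.5 mm behind the nest centre, 40 mm above the bench. Shut, its axes match the carrier's, its front edge is at x = -92 mm and its outer face at z = 34 mm. It opens front edge up and back, about +y. A spring (2 N at the front edge) throws it open to 1.95 rad and keeps it there; latched it rests at 0.01 rad.
- carrier_b_lid_front (a point): mid-width on the lid's outer face, 8 mm from its front edge: push here to shut it, after swinging it over from behind. Its striker bar meets the hook at 0.14 rad; the push grows to 8-14 N at about 0.07 rad, then drops as the hook snaps over with a click at about 0.04 rad and the push falls to nothing; 2 mm below its latched height the lid meets a firm gasket.
- latch_b: this carrier's yellow spring latch, one rocking piece on a pin (its origin) 62 mm in front of the nest centre, 24 mm above the bench. Paddle in front of the pin, facing up, 26 mm (x) by 40 mm (y); hook behind it, over the lid's striker bar, 22 mm wide, its top 67 mm above the bench. Pushing the paddle down swings the hook forward off the bar. The paddle stops after 8 mm.
- carrier_b_paddle (a point): middle of the paddle's upper face, 94 mm in front of the nest centre, at rest 28.5 mm above the bench: push here. A sound latch starts to give at 2.5 N, stiffens by about 1 N per mm and lets go at 5 to 8 N after 4 to 5 mm; a seized one stiffens by about 6 N per mm and would let go only above 20 N.
- red_jar: specimen jar with a red screw lid, 51 mm across, 54 mm tall, about 95 g; origin at the centre of its underside, z up. The red lid is the top 15 mm, 50 mm across, and is where to grip it.
- white_jar: bystander, not to be disturbed: specimen jar with a white lid, 59 mm across, 62 mm tall; origin under its centre.
- blue_jar: bystander, not to be disturbed: specimen jar with a blue lid, 59 mm across, 62 mm tall; origin under its centre.
- timer: bystander, not to be disturbed: white bench timer, 66x64x19 mm; origin under its centre.
- petri_dish: bystander, not to be disturbed: clear open dish, 60 mm across, 13 mm tall; origin under its centre.
- wash_bottle: bystander, not to be disturbed: white squeeze bottle with red cap, 65x84x172 mm; origin under its centre.
There are look-alikes about, which are no part of the job. What is shaped like the red_jar but green or purple is not meant.

How it is judged:
By the outcome, as a careful person would: the job done as asked, in the order asked, and still so for the second after the job is handed in, with the robot touching nothing.
It also fails if it takes over 72 s, if anything falls off the work surface, if the arm or the gripper's body presses on something with over 40 N, if the wrist force passes 120 N, or if a joint passes its speed limit or range.

## Working session

There is one attempt and no reset: what is moved stays moved. The work goes in short steps, Python scripts to look and compute and a shell command to move; the robot and the scene stay as the last step left them, time stands still between calls to the robot, and variables do not carry over. Pictures are saved under pics/ and viewed, at most 10 in all, crops included, and the job is handed in when it is done.

```bash
mkdir -p pics; ls; python3 - <<'E'
from rig import *
import cv2,numpy as np
s=state();print(s)
print(tips_ahead)
for c in("top","side"):
    im,d=get_image(c);cv2.imwrite(f"pics/{c}0.png",im[:,:,::-1]);np.savez(f"{c}0.npz",im=im,d=d)
    p=camera_params(c);print(c,p["mtx"].tolist(),np.round(p["T"],4).tolist())
    for t in("carrier_a_paddle","carrier_a","lid_a","red_jar"):
        print(t,[(np.round(r["location"],3).tolist(),round(r["score"],2)) for r in look_for(c,t)])
E
```

```text
pics
{'time': 0.0, 'joint_positions': array([ 1.62208867e+00,  3.59349361e-01,  1.10965110e-02, -3.51020079e-04,
       -1.22407886e+00, -2.88080462e-01]), 'joint_vel': array([-6.71438917e-05,  1.87831900e-03, -5.83761666e-04,  1.71657115e-04,
        6.71101361e-04,  1.10830116e-03]), 'joint_efforts': array([ 1.17076328e-03, -5.82722104e+01,  2.93057531e+01,  6.99724495e+00,
        7.05740356e-03, -1.55809826e-04]), 'eef_pos': array([0.15828188, 0.65580696, 0.29126309]), 'orientation': array([ 3.11802001e+00, -3.71078605e-01, -1.03643529e-04]), 'wrist_force': array([ 0.79054212, -0.08516885,  0.36776801]), 'ft_torque': array([-0.00307755,  0.03069416,  0.02957819]), 'grip_force': 0.0, 'width': 0.08755296859890078}
0.0656
top [[511.4719416949568, 0.0, 324.2261690701868], [0.0, 511.4719416949568, 206.991212104998], [0.0, 0.0, 1.0]] [[-0.011, -0.993, 0.1174, 0.3896], [-0.9999, 0.011, -0.0006, 0.2703], [-0.0006, -0.1174, -0.9931, 1.4848], [0.0, 0.0, 0.0, 1.0]]
carrier_a_paddle [([0.511, -0.001, 0.03], 0.69)]
carrier_a [([0.439, 0.319, 0.069], 0.86), ([0.555, 0.031, 0.073], 0.64), ([0.4
[... 210 characters left out ...]
, 0.051], 0.64), ([0.48, 0.17, 0.053], 0.57), ([0.403, 0.293, 0.025], 0.27)]
side [[483.1835909198812, 0.0, 311.4237194222011], [0.0, 483.1835909198812, 195.8636773169116], [0.0, 0.0, 1.0]] [[0.8277, -0.2986, 0.4752, 0.076], [-0.5612, -0.4511, 0.694, -0.4428], [0.0072, -0.8411, -0.5409, 0.6529], [0.0, 0.0, 0.0, 1.0]]
carrier_a_paddle [([0.514, 0.002, 0.026], 0.61)]
carrier_a [([0.541, 0.01, 0.044], 0.89), ([0.708, 0.311, 0.05], 0.69), ([0.437, 0.308, 0.051], 0.55)]
lid_a [([0.454, 0.333, 0.078], 0.79), ([0.56, 0.033, 0.076], 0.62), ([0.506, 0.547, 0.08], 0.47)]
red_jar [([0.596, 0.196, 0.046], 0.83), ([0.591, 0.321, 0.045], 0.71), ([0.706, 0.308, 0.051], 0.71), ([0.473, 0.154, 0.048], 0.59)]
```

View pics/top0.png

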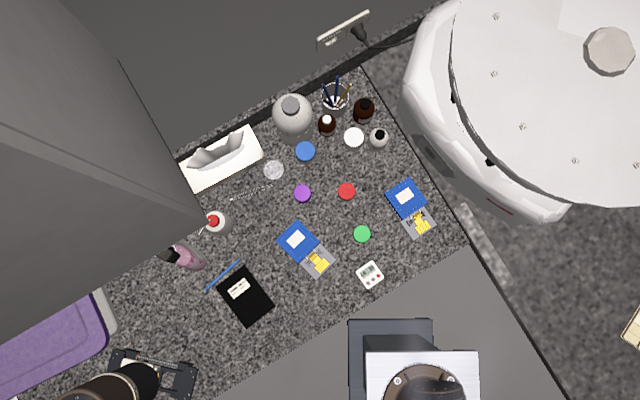

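View pics/side0.png

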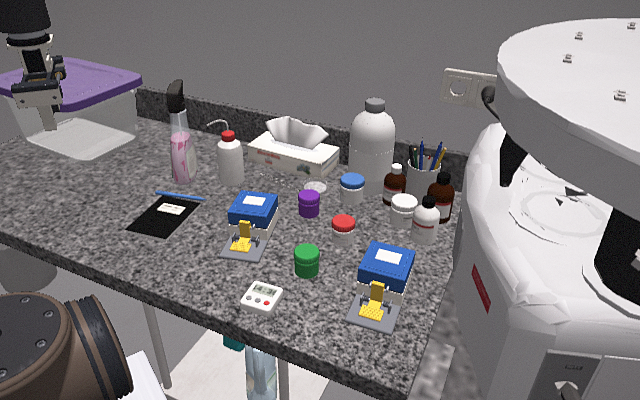

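```bash
cat > h.py <<'E'
from rig import *
import cv2,numpy as np
def cloud(c,im=None,d=None):
    if im is None: im,d=get_image(c)
    p=camera_params(c);K=p["mtx"];T=np.array(p["T"])
    v,u=np.mgrid[:400,:640]
    P=np.stack([(u-K[0][2])/K[0][0]*d,(v-K[1][2])/K[1][1]*d,d],-1)
    W=P@T[:3,:3].T+T[:3,3]; W[d==0]=np.nan
    hsv=cv2.cvtColor(im,cv2.COLOR_RGB2HSV)
    return W,hsv,im
def near(W,x,y,r): return np.hypot(W[...,0]-x,W[...,1]-y)<r
def st(s=None):
    s=s or state();print("t %.2f"%s["time"],"tcp",np.round(s["eef_pos"],4),"rv",np.round(s["orientation"],3),"F",np.round(s["wrist_force"],1),"w %.4f g %.1f"%(s["width"],s["grip_force"]))
E
python3 - <<'E'
from h import *
for c in("top","side"):
    z=np.load(c+"0.npz");W,h,im=cloud(c,z["im"],z["d"])
    H,S,V=h[...,0],h[...,1],h[...,2]
    for n,x,y in(("L",.46,.345),("R",.58,.045)):
        m=near(W,x,y,.10)
        top=m&(W[...,2]>.066)&(W[...,2]<.085)&((H>100)&(H<125)&(S>120)|(V>190)&near(W,x,y,.04))
        pts=W[top]; r=cv2.minAreaRect((pts[:,:2]*1000).astype(np.float32))
        ye=near(W,x,y,.15)&(H>20)&(H<35)&(S>130)&(W[...,2]>.018)&(W[...,2]<.036)
        py=W[ye];hk=near(W,x,y,.15)&(H>20)&(H<35)&(S>130)&(W[...,2]>.058)
        print(c,n,"lid",np.round(r[0],1),np.round(r[1],1),round(r[2],1),"z",np.median(pts[:,2]).round(4),len(pts),"pad",py.mean(0).round(4),len(py),cv2.minAreaRect((py[:,:2]*1000).astype(np.float32)),"hook",W[hk].mean(0).round(4))
    rd=near(W,.6,.2,.06)&((H<8)|(H>172))&(S>120)
    rt=rd&(W[...,2]>.048); q=W[rt]
    print(c,"red",q.mean(0).round(4),(q.max(0)+q.min(0))/2,np.ptp(q,0),cv2.minEnclosingCircle((q[:,:2]*1000).astype(np.float32)))
E
```

```text
top L lid [464.6 345.4] [88.4 83.7] 44.2 z 0.0739 970 pad [0.4002 0.2834 0.0271] 156 ((402.4202880859375, 285.9061279296875), (40.1491813659668, 36.02396011352539), 44.500732421875) hook [0.4219 0.3024 0.0642]
top R lid [580.9  41.9] [88.3 85.7] 33.4 z 0.074 950 pad [ 0.5063 -0.0068  0.0272] 132 ((508.80621337890625, -5.561801910400391), (41.140281677246094, 36.334720611572266), 29.00535774230957) hook [0.5315 0.0096 0.0647]
top red [0.6051 0.2067 0.0531] [0.60491065 0.2071759  0.05444969] [0.04837996 0.04568173 0.01284781] ((604.9172973632812, 206.66014099121094), 24.50597381591797)
side L lid [462.9 345.6] [94.7 86. ] 45.0 z 0.0759 1070 pad [0.4004 0.2853 0.0296] 241 ((402.40838623046875, 287.5506896972656), (47.71486282348633, 39.331417083740234), 44.58413314819336) hook [0.4189 0.3027 0.0647]
side R lid [579.5  44.2] [93.5 86.1] 33.6 z 0.0758 1643 pad [ 0.5062 -0.005   0.0293] 371 ((509.203857421875, -2.7926292419433594), (46.73120880126953, 38.599853515625), 34.39899444580078) hook [0.528  0.0095 0.0654]
side red [0.6018 0.2056 0.0543] [0.60340608 0.20818116 0.05282688] [0.04943123 0.05017228 0.00936275] ((604.2584228515625, 208.73956298828125), 25.671695709228516)
```

```bash
python3 -m handwheel '[[0.0196,-0.0315,0,0,0,4.83,255],[0.0196,-0.0315,0,0,0,4.83,255],[0.0196,-0.0315,0,0,0,4.83,255],[0.0196,-0.0315,0,0,0,4.83,255],[0.0196,-0.0315,0,0,0,4.83,255],[0.0196,-0.0315,0,0,0,4.83,255],[0.0196,-0.0315,0,0,0,4.83,255],[0.0196,-0.0315,0,0,0,4.83,255],[0.0196,-0.0315,0,0,0,4.83,255],[0.0196,-0.0315,0,0,0,4.83,255],[0.0196,-0.0315,0,0,0,4.83,255],[0.0196,-0.0315,0,0,0,4.83,255],[0,0,-0.035,0,0,0,255],[0,0,-0.035,0,0,0,255],[0,0,-0.035,0,0,0,255],[0,0,-0.03,0,0,0,255],[0,0,0,0,0,0,255],[0,0,0,0,0,0,255]]'; python3 -c "
from h import *
st()
s=state()['orientation'];R=cv2.Rodrigues(s)[0];print(R.round(3),np.degrees(np.arctan2(R[1,0],R[0,0])))"
```

```text
time: 2.3
eef_pos: [0.3938, 0.2783, 0.1577]
orientation: [2.908, 1.187, -0.0]
wrist_force: [0.1, -0.5, 0.5]
width: 0.0004
grip_force: 0.0
t 2.30 tcp [0.3938 0.2783 0.1577] rv [ 2.908  1.187 -0.   ] F [ 0.1 -0.5  0.5] w 0.0004 g 0.0
[[ 0.714  0.7    0.   ]
 [ 0.7   -0.714 -0.001]
 [-0.001  0.001 -1.   ]] 44.41637710660541
```

```bash
python3 -m handwheel '[[0,-0.001,-0.02,0,0,0,255],[0,0,-0.02,0,0,0,255],[0,0,-0.015,0,0,0,255],[0,0,-0.006,0,0,0,255],[0,0,0,0,0,0,255]]'; python3 -m handwheel '[[0,0,-0.001,0,0,0,255],[0,0,-0.001,0,0,0,255],[0,0,0,0,0,0,255]]';python3 -m handwheel '[[0,0,-0.0005,0,0,0,255],[0,0,0,0,0,0,255]]'
```

```text
time: 2.8
eef_pos: [0.3939, 0.2778, 0.097]
orientation: [-2.908, -1.187, -0.001]
wrist_force: [0.0, 1.0, 1.4]
width: 0.0003
grip_force: 0.0
time: 3.1
eef_pos: [0.3938, 0.2775, 0.0948]
orientation: [-2.908, -1.187, -0.002]
wrist_force: [0.8, -0.9, 0.1]
width: 0.0003
grip_force: 0.0
time: 3.3
eef_pos: [0.3937, 0.2773, 0.0939]
orientation: [-2.908, -1.187, -0.001]
wrist_force: [-1.0, 0.6, 2.7]
width: 0.0003
grip_force: 1.0
```

```bash
for i in 1; do python3 -m handwheel '[[0,0,-0.0005,0,0,0,255],[0,0,0,0,0,0,255],[0,0,0,0,0,0,255]]' | grep -E "pos|force|time"; done; python3 -m handwheel '[[0,0,-0.0003,0,0,0,255],[0,0,0,0,0,0,255],[0,0,0,0,0,0,255]]' | grep -E "pos|force"
```

```text
time: 3.6
eef_pos: [0.3937, 0.2773, 0.0935]
wrist_force: [-0.7, -1.1, 4.9]
grip_force: 2.7
eef_pos: [0.3937, 0.2773, 0.0933]
wrist_force: [-2.8, -0.3, 6.6]
grip_force: 3.4
```

```bash
python3 -m handwheel '[[0,0,-0.0003,0,0,0,255],[0,0,0,0,0,0,255],[0,0,0,0,0,0,255]]' | grep -E "pos|force"; python3 -c "
from h import *
st()"
```

```text
eef_pos: [0.3937, 0.2773, 0.0931]
wrist_force: [-1.4, 0.1, 7.6]
grip_force: 4.0
t 4.20 tcp [0.3937 0.2773 0.0931] rv [-2.908e+00 -1.187e+00 -1.000e-03] F [-1.4  0.1  7.6] w 0.0005 g 4.0
```

```bash
python3 -m handwheel '[[0,0,0.001,0,0,0,255],[0,0,0.01,0,0,0,255],[0,0,0.03,0,0,0,255],[0,0,0.035,0,0,0,255],[0.0131,-0.036,0,0,0,-1.36,255],[0.0131,-0.036,0,0,0,-1.36,255],[0.0131,-0.036,0,0,0,-1.36,255],[0.0131,-0.036,0,0,0,-1.36,255],[0.0131,-0.036,0,0,0,-1.36,255],[0.0131,-0.036,0,0,0,-1.36,255],[0.0131,-0.036,0,0,0,-1.36,255],[0.0131,-0.036,0,0,0,-1.36,255],[0,0,-0.03,0,0,0,255],[0,0,-0.03,0,0,0,255],[0,0,-0.011,0,0,0,255],[0,0,0,0,0,0,255],[0,0,0,0,0,0,255]]'
```

```text
time: 5.9
eef_pos: [0.4989, -0.0105, 0.0985]
orientation: [3.007, 0.907, 0.001]
wrist_force: [0.5, 0.6, 0.1]
width: 0.0001
grip_force: 0.0
```

```bash
python3 -m handwheel '[[0,0,-0.001,0,0,0,255],[0,0,-0.001,0,0,0,255],[0,0,0,0,0,0,255]]'|grep -E "pos|force"; python3 -m handwheel '[[0,0,-0.0005,0,0,0,255],[0,0,0,0,0,0,255],[0,0,0,0,0,0,255]]' |grep -E "pos|force"
```

```text
eef_pos: [0.4987, -0.0106, 0.0962]
wrist_force: [-0.7, 0.5, 0.2]
grip_force: 0.0
eef_pos: [0.4983, -0.0109, 0.0951]
wrist_force: [-0.2, -0.3, -0.7]
grip_force: 0.0
```

```bash
python3 -m handwheel '[[0,0,-0.001,0,0,0,255],[0,0,-0.0005,0,0,0,255],[0,0,0,0,0,0,255],[0,0,0,0,0,0,255]]'|grep -E "pos|force"; python3 -m handwheel '[[0,0,-0.0005,0,0,0,255],[0,0,0,0,0,0,255],[0,0,0,0,0,0,255]]' |grep -E "pos|force"
```

```text
eef_pos: [0.4984, -0.0109, 0.0936]
wrist_force: [-0.5, 1.1, 3.0]
grip_force: 1.2
eef_pos: [0.4984, -0.0109, 0.0931]
wrist_force: [-1.0, -0.9, 3.1]
grip_force: 1.6
```

Soft slope; continuing slowly.

```bash
for i in 1; do python3 -m handwheel '[[0,0,-0.0005,0,0,0,255],[0,0,-0.0005,0,0,0,255],[0,0,0,0,0,0,255]]' |grep -E "pos|force"; python3 -m handwheel '[[0,0,-0.0005,0,0,0,255],[0,0,-0.0005,0,0,0,255],[0,0,0,0,0,0,255]]' |grep -E "pos|force";  python3 -m handwheel '[[0,0,-0.0005,0,0,0,255],[0,0,-0.0005,0,0,0,255],[0,0,0,0,0,0,255]]' |grep -E "pos|force"; done
```

```text
eef_pos: [0.4983, -0.0109, 0.0921]
wrist_force: [-1.0, -0.0, 3.9]
grip_force: 2.2
eef_pos: [0.4983, -0.0109, 0.0911]
wrist_force: [-1.4, -1.5, 6.2]
grip_force: 2.7
eef_pos: [0.4983, -0.0109, 0.0901]
wrist_force: [-1.6, -1.5, 5.7]
grip_force: 2.8
```

```bash
python3 -m handwheel '[[0,0,-0.0005,0,0,0,255],[0,0,-0.0005,0,0,0,255],[0,0,0,0,0,0,255]]' |grep -E "time|pos|force"; python3 - <<'E'
from h import *
print([ (r["location"],r["score"]) for r in []])
W,h,im=cloud("side");cv2.imwrite("pics/side1.png",im[150:350,200:460,::-1])
m=near(W,.58,.044,.13)&(h[...,0]>100)&(h[...,0]<125)&(h[...,1]>120)
print(np.nanmax(W[m],0))
E
```

```text
time: 8.4
eef_pos: [0.4984, -0.0109, 0.0893]
wrist_force: [-2.7, -1.2, 8.4]
grip_force: 4.3
[]
[0.6499989  0.04521045 0.34126595]
```

View pics/side1.png

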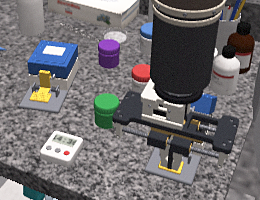

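```bash
python3 - <<'E'
from h import *
for c in("side","top"):
    W,h,im=cloud(c)
    m=near(W,.59,.044,.12)&(h[...,0]>100)&(h[...,0]<125)&(h[...,1]>120)&(h[...,2]>80)
    q=W[m];print(c,len(q),np.percentile(q,[2,50,98],axis=0).round(3))
st()
E
```

```text
side 355 [[0.581 0.004 0.046]
 [0.601 0.019 0.11 ]
 [0.642 0.071 0.129]]
top 666 [[0.565 0.015 0.065]
 [0.603 0.059 0.12 ]
 [0.652 0.107 0.135]]
t 8.55 tcp [ 0.4984 -0.011   0.0893] rv [ 3.008  0.906 -0.   ] F [-2.2 -0.8  7.4] w 0.0002 g 4.3
```

```bash
python3 -m handwheel '[[0,0,0.005,0,0,0,255],[0,0,0.01,0,0,0,255],[-0.008,-0.005,0.035,0,0,0,255],[-0.008,-0.005,0.045,0,0,0,255],[0,0,0.045,0,0,-4,255],[0.01,0.02,0,0,0,-8,0],[0.014,0.026,0,0,0,-8,0],[0.014,0.026,0,0,0,-8,0],[0.014,0.026,0,0,0,-8,0],[0.014,0.026,0,0,0,-8,0],[0.014,0.026,0,0,0,-8,0],[0.014,0.026,0,0,0,-8,0],[0.014,0.026,0,0,0,-8,0],[0.014,0.026,0,0,0,-8,0],[0,0,0,0,0,-4,0],[0,0,0,0,0,0,0]]'; python3 - <<'E'
from h import *
st()
W,h,im=cloud("side");cv2.imwrite("pics/side2.png",cv2.resize(im[130:350,200:460,::-1],None,fx=2,fy=2))
H,S=h[...,0],h[...,1]
rd=near(W,.6,.2,.06)&((H<8)|(H>172))&(S>120)&(W[...,2]>.048)&(W[...,2]<.06)
q=W[rd];print(len(q),cv2.minEnclosingCircle((q[:,:2]*1000).astype(np.float32)))
E
```

```text
time: 10.15
eef_pos: [0.6042, 0.2079, 0.2285]
orientation: [2.886, -1.24, -0.001]
wrist_force: [-0.4, -0.1, -0.9]
width: 0.0826
grip_force: 0.0
t 10.15 tcp [0.6042 0.2079 0.2285] rv [ 2.886e+00 -1.240e+00 -1.000e-03] F [-0.4 -0.1 -0.9] w 0.0826 g 0.0
299 ((603.6829833984375, 207.6717529296875), 26.150976181030273)
```

View pics/side2.png

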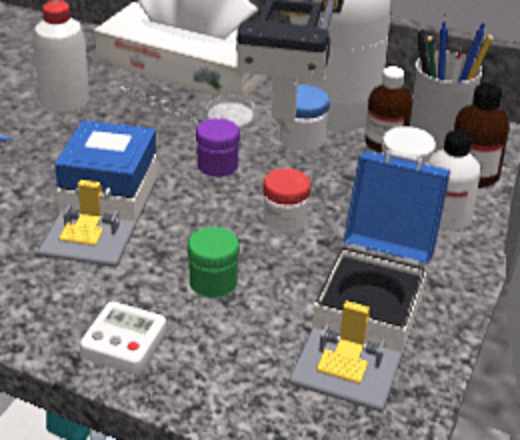

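The picture shows the right carrier (crop 365,290) open with its lid up and empty nest, the left carrier (100,190) still shut, and the red jar (287,195) clear. Descending to grasp.

```bash
python3 -m handwheel '[[0.0003,-0.0006,-0.035,0,0,0,0],[0,0,-0.035,0,0,0,0],[0,0,-0.03,0,0,0,0],[0,0,-0.021,0,0,0,0],[0,0,-0.01,0,0,0,0],[0,0,0,0,0,0,0],[0,0,0,0,0,0,150],[0,0,0,0,0,0,255],[0,0,0,0,0,0,255],[0,0,0,0,0,0,255],[0,0,0,0,0,0,255]]'
```

```text
time: 11.3
eef_pos: [0.6048, 0.2066, 0.0986]
orientation: [-2.886, 1.239, -0.001]
wrist_force: [0.3, 0.5, -1.0]
width: 0.0531
grip_force: 0.0
```

```bash
python3 -m handwheel '[[0,0,0,0,0,0,255],[0,0,0,0,0,0,255],[0,0,0.01,0,0,0,255],[0,0,0.04,0,0,0,255],[0,0,0.04,0,0,0,255],[0,0,0.035,0,0,0,255],[-0.0026,-0.0165,0,0,0,8,255],[-0.0026,-0.0165,0,0,0,8,255],[-0.0026,-0.0165,0,0,0,8,255],[-0.0026,-0.0165,0,0,0,8,255],[-0.0026,-0.0165,0,0,0,8,255],[-0.0026,-0.0165,0,0,0,8,255],[-0.0026,-0.0165,0,0,0,8,255],[-0.0026,-0.0165,0,0,0,8,255],[-0.0026,-0.0165,0,0,0,8,255],[-0.0026,-0.0165,0,0,0,8,255],[0,0,0,0,0,0,255],[0,0,0,0,0,0,255]]'; python3 - <<'E'
from h import *
st()
for c in("side","top"):
    W,h,im=cloud(c)
    H,S,V=h[...,0],h[...,1],h[...,2]
    if c=="side":cv2.imwrite("pics/side3.png",cv2.resize(im[130:350,300:460,::-1],None,fx=2,fy=2))
    # carrier pose: yellow paddle and hook
    x,y=.58,.045
    for lo,hi in((.018,.036),(.058,.075)):
        m=near(W,x,y,.13)&(H>20)&(H<35)&(S>130)&(W[...,2]>lo)&(W[...,2]<hi);q=W[m]
        if len(q)>4: print(c,len(q),q.mean(0).round(4),cv2.minAreaRect((q[:,:2]*1000).astype(np.float32)))
    m=near(W,x,y,.055)&(V<60)&(W[...,2]>.01)&(W[...,2]<.037);print(c,"foam",m.sum(),W[m].mean(0).round(4))
E
```

```text
time: 13.1
eef_pos: [0.5786, 0.0414, 0.2235]
orientation: [-3.01, -0.9, -0.001]
wrist_force: [0.1, 0.6, -1.7]
width: 0.0489
grip_force: 30.0
t 13.10 tcp [0.5786 0.0414 0.2235] rv [-3.01e+00 -9.00e-01 -1.00e-03] F [ 0.1  0.6 -1.7] w 0.0489 g 30.0
side 367 [ 0.5062 -0.0051  0.0294] ((508.8703308105469, -2.8043270111083984), (46.639774322509766, 38.96278762817383), 37.41893005371094)
side 82 [0.528  0.0091 0.0647] ((528.461181640625, 10.461579322814941), (9.900972366333008, 22.179969787597656), 34.850120544433594)
side foam 905 [0.5897 0.0524 0.0268]
top 95 [ 0.5042 -0.0078  0.0273] ((508.7215270996094, -4.98057746887207), (40.894126892089844, 36.588687896728516), 31.79576301574707)
top 22 [0.5316 0.0081 0.0655] ((530.1692504882812, 8.02188491821289), (11.631519317626953, 17.22477149963379), 59.02338790893555)
top foam 0 [nan nan nan]<stdin>:12: RuntimeWarning: Mean of empty slice.
  ret = um.true_divide(
```

View pics/side3.png

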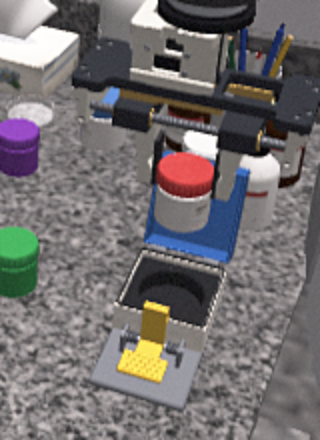

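```bash
python3 - <<'E'
from h import *
W,h,im=cloud("side");V=h[...,2]
m=near(W,.58,.043,.05)&(V<75)&(W[...,2]<.042)&(W[...,2]>.008);P=W[m]
print(len(P),np.histogram(P[:,2],bins=np.arange(.008,.044,.003)))
best=[]
for x in np.arange(.568,.590,.001):
  for y in np.arange(.030,.055,.001):
    r=np.hypot(P[:,0]-x,P[:,1]-y)
    best.append((np.sum((r<.0295)&(P[:,2]>.032))+np.sum((r>.0305)&(P[:,2]<.030)),x,y))
best.sort();b=best[0][0];g=np.array([q for q in best if q[0]<=b+3]);print(b,len(g),g[:,1:].mean(0),g[:,1:].min(0),g[:,1:].max(0))
# jar in grip
H,S=h[...,0],h[...,1]
q=W[near(W,.579,.042,.06)&((H<8)|(H>172))&(S>120)&(W[...,2]>.1)];print(np.percentile(q,[1,99],axis=0).round(4))
t=q[q[:,2]>np.percentile(q[:,2],98)-.006];print(cv2.minEnclosingCircle((t[:,:2]*1000).astype(np.float32)),t[:,2].mean())
E
```

```text
967 (array([  0,   8, 239,  85,  34,  34,  41,  45, 180, 283,   4]), array([0.008, 0.011, 0.014, 0.017, 0.02 , 0.023, 0.026, 0.029, 0.032,
       0.035, 0.038, 0.041]))
52 3 [0.58166667 0.04633333] [0.581 0.046] [0.582 0.047]
[[0.5465 0.017  0.1658]
 [0.5978 0.0631 0.3307]]
((555.2815551757812, 38.084007263183594), 36.540992736816406) 0.35695763563104865
```

```bash
python3 - <<'E'
from h import *
W,h,im=cloud("side");H,S,V=h[...,0],h[...,1],h[...,2]
q=W[near(W,.579,.042,.04)&((H<8)|(H>172))&(S>120)&(W[...,2]>.175)&(W[...,2]<.186)]
print(len(q),np.median(q[:,2]),cv2.minEnclosingCircle((q[:,:2]*1000).astype(np.float32)),q.mean(0))
c,s=np.cos(np.radians(33.5)),np.sin(np.radians(33.5))
# white rim in carrier axes about .579,.042
d=W[...,:2]-[.579,.042];X=d[...,0]*c+d[...,1]*s;Y=-d[...,0]*s+d[...,1]*c
m=(abs(W[...,2]-.043)<.0035)&(abs(X)<.06)&(abs(Y)<.06)&(V>110)&(S<60)
for n,sel in (("Y",m&(abs(X)<.025)),("X",m&(abs(Y)<.025))):
    a=(Y if n=="Y" else X)[sel];print(n,np.histogram(a*1000,bins=np.arange(-60,61,4))[0].tolist(),np.percentile(a*1000,[1,99]))
E
```

```text
397 0.1792375632199647 ((576.6312255859375, 41.18391799926758), 25.368154525756836) [0.574239   0.0394911  0.17909301]
Y [0, 0, 0, 0, 11, 7, 0, 0, 0, 0, 0, 0, 0, 0, 0, 0, 0, 0, 0, 0, 0, 0, 0, 0, 0, 13, 0, 0, 0, 0] [-41.26671607  43.259375  ]
X [0, 0, 0, 0, 15, 0, 0, 0, 0, 0, 0, 0, 0, 0, 0, 0, 0, 0, 0, 0, 0, 0, 0, 0, 2, 25, 9, 7, 0, 0] [-43.06411223  50.63994797]
```

```bash
python3 -m handwheel '[[0.002,0.002,-0.03,0,0,0,255],[0,0,-0.03,0,0,0,255],[0,0,-0.02,0,0,0,255],[0,0,-0.004,0,0,0,255],[0,0,0,0,0,0,255],[0,0,0,0,0,0,255]]'|grep -E "pos|force"; python3 -m handwheel '[[0,0,-0.003,0,0,0,255],[0,0,-0.003,0,0,0,255],[0,0,-0.003,0,0,0,255],[0,0,0,0,0,0,255],[0,0,0,0,0,0,255]]'|grep -E "time|pos|force"
```

```text
eef_pos: [0.5815, 0.044, 0.1402]
wrist_force: [-0.0, 0.1, -0.9]
grip_force: 30.0
time: 14.4
eef_pos: [0.5806, 0.0435, 0.1301]
wrist_force: [0.1, 0.0, -0.8]
grip_force: 30.0
```

```bash
python3 -m handwheel '[[0,0,-0.004,0,0,0,255],[0,0,-0.004,0,0,0,255],[0,0,-0.004,0,0,0,255],[0,0,-0.002,0,0,0,255],[0,0,0,0,0,0,255]]'|grep -E "pos|force"; python3 -m handwheel '[[0,0,-0.001,0,0,0,255],[0,0,-0.001,0,0,0,255],[0,0,0,0,0,0,255],[0,0,0,0,0,0,255]]'|grep -E "time|pos|force"
```

```text
eef_pos: [0.5804, 0.0434, 0.1155]
wrist_force: [0.2, -0.5, -0.6]
grip_force: 30.0
time: 15.3
eef_pos: [0.5807, 0.0436, 0.1141]
wrist_force: [-0.4, 0.3, -0.5]
grip_force: 30.0
```

```bash
python3 -m handwheel '[[0,0,-0.001,0,0,0,255],[0,0,0,0,0,0,255],[0,0,0,0,0,0,255]]'|grep -E "pos|force"; python3 -m handwheel '[[0,0,0,0,0,0,50],[0,0,0,0,0,0,50],[0,0,0,0,0,0,50],[0,0,0,0,0,0,50],[0,0,0.005,0,0,0,50],[0,0,0.02,0,0,0,50],[0,0,0.04,0,0,0,50],[0,0,0.04,0,0,0,50],[0,0,0.03,0,0,0,50],[0,0,0,0,0,0,255]]'
```

```text
eef_pos: [0.5806, 0.0435, 0.1131]
wrist_force: [-1.4, -0.1, -0.5]
grip_force: 30.0
time: 16.6
eef_pos: [0.5828, 0.044, 0.2537]
orientation: [3.008, 0.907, 0.014]
wrist_force: [-0.1, 0.2, -0.3]
width: 0.0669
grip_force: 0.0
```

```bash
python3 - <<'E'
from h import *
out=[]
for c in("side","top"):
    W,h,im=cloud(c)
    if c=="side": cv2.imwrite("pics/side4.png",cv2.resize(im[130:350,330:490,::-1],None,fx=2,fy=2))
    o=np.array([.580,.0435]);a=np.radians(33.5);d=W[...,:2]-o
    X=d[...,0]*np.cos(a)+d[...,1]*np.sin(a);Y=-d[...,0]*np.sin(a)+d[...,1]*np.cos(a)
    print(c);xs=np.arange(.03,.26,.02);ys=np.arange(-.12,.13,.02)
    print("y'",(ys*1000).round().astype(int))
    for x in xs:
        r=[]
        for y in ys:
            m=(abs(X-x)<.01)&(abs(Y-y)<.01)&(W[...,2]<.24)
            r.append(int(np.nanmax(W[...,2][m])*1000) if m.any() else -1)
        print(int(x*1000+.5),r)
E
```

```text
side
y' [-120 -100  -80  -60  -40  -20    0   20   40   60   80  100  120]
30 [183, 239, 4, 4, 46, 45, 69, 67, 44, 3, 3, 3, 4]
50 [167, 238, 4, 3, 65, 47, 45, 46, 65, 3, 4, 4, 4]
70 [15, 238, 4, 4, 113, 42, 47, 46, 116, 4, 4, 3, 4]
90 [13, 233, 6, 3, 126, 135, 135, 135, 126, 3, 4, 3, 4]
110 [2, 237, 4, 4, 119, 117, 120, 120, 119, 3, 3, 3, 4]
130 [4, 3, 4, 4, 3, -1, -1, -1, -1, 3, 4, 3, 4]
150 [-1, 3, 4, 44, 76, -1, -1, -1, -1, 4, 3, 5, 4]
170 [-1, 3, 5, 84, 109, -1, -1, -1, -1, 3, 4, 5, 4]
190 [-1, 4, 4, 85, 109, -1, -1, 64, -1, -1, 5, 4, 4]
210 [-1, 4, 3, 75, -1, -1, 65, 65, 65, -1, 4, 4, 4]
230 [-1, 2, 4, 4, -1, -1, 66, 66, 65, 60, 5, 5, 6]
250 [-1, 4, 78, 90, 92, 80, 65, 66, 65, -1, 3, 4, 4]
top
y' [-120 -100  -80  -60  -40  -20    0   20   40   60   80  100  120]
30 [-1, -1, -1, -1, -1, -1, -1, -1, -1, -1, -1, -1, -1]
50 [-1, -1, -1, -1, -1, -1, -1, -1, -1, -1, -1, -1, -1]
70 [-1, 233, -1, -1, -1, -1, -1, -1, -1, -1, -1, -1, -1]
90 [192, 239, -1, -1, -1, -1, -1, -1, -1, -1, -1, -1, -1]
110 [189, 239, 5, -1, 116, 115, -1, -1, -1, -1, -1, -1, -1]
130 [177, 236, 4, 6, 5, 9, 6, 5, 0, -1, -1, -1, -1]
150 [181, 239, 5, 5, 71, 40, 7, 4, 6, 6, 5, 5, 4]
170 [183, 239, 7, 80, 111, 96, 8, 6, 6, 5, 6, 6, 3]
190 [181, 236, 2, 106, 110, 111, 6, 64, 6, 7, 8, 7, 5]
210 [234, 239, 6, 75, 80, 81, 70, 70, 67, 7, 6, 7, 9]
230 [239, 4, 6, 6, 6, 59, 67, 67, 68, 7, 6, 8, 8]
250 [227, 6, 77, 92, 88, 72, 67, 65, 64, 7, 7, 4, 8]
```

View pics/side4.png

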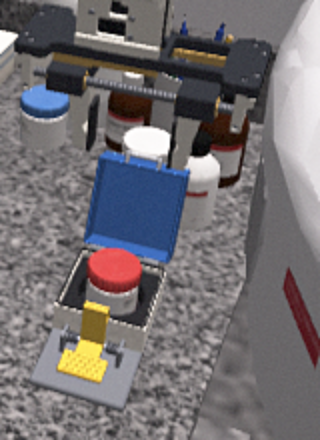

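```bash
python3 -m handwheel '[[-0.0166,0.025,0.02,0,0,0,255],[0,0,0,0,0,-8.2,255],[0,0,0,0,0,-8.2,255],[0,0,0,0,0,-8.2,255],[0,0,0,0,0,-8.2,255],[0,0,0,0,0,-8.2,255],[0,0,0,0,0,-8.2,255],[0.022,0.0105,0,0,0,-8.2,255],[0.022,0.0105,0,0,0,-8.2,255],[0.022,0.0105,0,0,0,-8.2,255],[0.022,0.0105,0,0,0,-8.2,255],[0.023,0.0105,0,0,0,-8,255],[0.023,0.0105,0,0,0,0,255],[0,0,0,0,0,0,255],[0,0,0,0,0,0,255]]'; python3 -c "
from h import *
R=cv2.Rodrigues(state()['orientation'])[0];print(R.round(3),np.degrees(np.arctan2(R[1,0],R[0,0])))"
```

```text
time: 18.2
eef_pos: [0.6976, 0.1315, 0.2657]
orientation: [2.765, -1.485, -0.004]
wrist_force: [-0.5, -0.5, 0.4]
width: 0.0007
grip_force: 0.0
[[ 0.552 -0.834 -0.003]
 [-0.834 -0.552 -0.001]
 [-0.001  0.003 -1.   ]] -56.478597739786025
```

```bash
python3 -m handwheel '[[0,0,-0.03,0,0,0,255],[0,0,-0.035,0,0,0,255],[0,0,-0.03,0,0,0,255],[0,0,-0.01,0,0,0,255],[0,0,0,0,0,0,255],[-0.0093,-0.0061,0.005,0,0,0,255],[-0.0093,-0.0061,0.005,0,0,0,255],[0,0,0,0,0,0,255],[0,0,0,0,0,0,255]]' | grep -E "time|pos|force"
```

```text
time: 19.1
eef_pos: [0.6803, 0.1195, 0.1755]
wrist_force: [2.6, 0.9, 2.3]
grip_force: 1.7
```

```bash
python3 -m handwheel '[[-0.0093,-0.0061,0.005,0,0,0,255],[-0.0093,-0.0061,0.005,0,0,0,255],[-0.0082,-0.0054,0.0023,0,0,0,255],[-0.0082,-0.0054,0.0023,0,0,0,255],[-0.0082,-0.0054,0.0023,0,0,0,255],[0,0,0,0,0,0,255]]' | grep -E "time|pos|force"; python3 - <<'E'
from h import *
W,h,im=cloud("side");cv2.imwrite("pics/side5.png",cv2.resize(im[130:350,330:490,::-1],None,fx=2,fy=2))
st()
E
```

```text
time: 19.7
eef_pos: [0.6351, 0.0902, 0.1901]
wrist_force: [1.1, 1.4, 2.3]
grip_force: 0.9
t 19.75 tcp [0.6356 0.0905 0.1899] rv [ 2.767e+00 -1.487e+00 -1.000e-03] F [1.5 0.6 1.8] w 0.0002 g 0.9
```

View pics/side5.png

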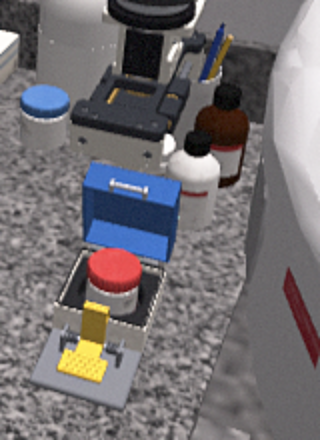

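The lid is swinging over the jar, following the fingers (lid edge at crop 130,180). Continuing the arc.

```bash
python3 -m handwheel '[[-0.0089,-0.0059,-0.0015,0,0,0,255],[-0.0089,-0.0059,-0.0015,0,0,0,255],[-0.0089,-0.0059,-0.0015,0,0,0,255],[-0.0083,-0.0074,-0.006,0,0,0,255],[-0.0083,-0.0074,-0.006,0,0,0,255],[-0.0083,-0.0074,-0.005,0,0,0,255],[-0.0083,-0.0074,-0.005,0,0,0,255],[0,0,0,0,0,0,255],[0,0,0,0,0,0,255]]' | grep -E "time|pos|force"; python3 - <<'E'
from h import *
W,h,im=cloud("side");cv2.imwrite("pics/side6.png",cv2.resize(im[130:350,330:490,::-1],None,fx=2,fy=2))
s=state()["eef_pos"];d=s[:2]-[.58,.0435];a=np.radians(33.5);print(d@[np.cos(a),np.sin(a)],d@[-np.sin(a),np.cos(a)],s[2]-.0656)
E
```

```text
time: 20.65
eef_pos: [0.5758, 0.043, 0.1634]
wrist_force: [-0.6, -1.2, 4.0]
grip_force: 1.3
-0.0032048158837288164 0.0018992348752037266 0.09799092891695917
```

View pics/side6.png

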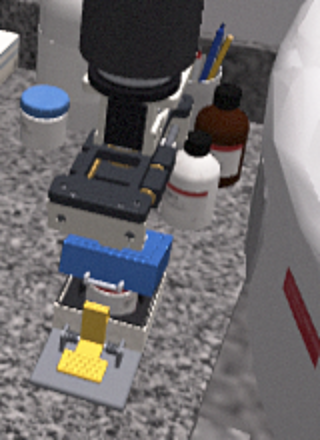

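```bash
python3 -m handwheel '[[-0.0039,-0.0033,-0.003,0,0,0,255],[-0.0038,-0.0033,-0.003,0,0,0,255],[-0.0038,-0.0033,-0.003,0,0,0,255],[0,0,0,0,0,0,255],[0,0,0,0,0,0,255]]' | grep -E "time|pos|force";  python3 -m handwheel '[[0,0,-0.001,0,0,0,255],[0,0,-0.001,0,0,0,255],[0,0,-0.001,0,0,0,255],[0,0,-0.001,0,0,0,255],[0,0,0,0,0,0,255]]' | grep -E "time|pos|force"
```

```text
time: 21.2
eef_pos: [0.5643, 0.0334, 0.1543]
wrist_force: [-2.0, -0.4, 2.7]
grip_force: 1.2
time: 21.7
eef_pos: [0.5647, 0.0336, 0.1503]
wrist_force: [-1.6, -1.3, 3.0]
grip_force: 1.4
```

```bash
python3 -m handwheel '[[0,0,-0.0005,0,0,0,255],[0,0,-0.0005,0,0,0,255],[0,0,-0.0005,0,0,0,255],[0,0,-0.0005,0,0,0,255],[0,0,0,0,0,0,255]]' | grep -E "pos|force";python3 -m handwheel '[[0,0,-0.0005,0,0,0,255],[0,0,-0.0005,0,0,0,255],[0,0,0,0,0,0,255]]' | grep -E "pos|force";python3 -m handwheel '[[0,0,-0.0005,0,0,0,255],[0,0,-0.0005,0,0,0,255],[0,0,0,0,0,0,255]]' | grep -E "time|pos|force"
```

```text
eef_pos: [0.5645, 0.0335, 0.1488]
wrist_force: [-3.3, -1.8, 6.7]
grip_force: 3.4
eef_pos: [0.5642, 0.0333, 0.1479]
wrist_force: [-5.1, -1.4, 9.8]
grip_force: 4.5
time: 22.8
eef_pos: [0.5639, 0.033, 0.147]
wrist_force: [-6.7, -2.8, 12.0]
grip_force: 5.6
```

```bash
python3 -m handwheel '[[-0.0004,-0.0003,-0.0005,0,0,0,255],[-0.0004,-0.0003,-0.0005,0,0,0,255],[0,0,0,0,0,0,255]]' | grep -E "pos|force";python3 -m handwheel '[[-0.0003,-0.0002,-0.0005,0,0,0,255],[-0.0003,-0.0002,-0.0005,0,0,0,255],[0,0,0,0,0,0,255]]' | grep -E "time|pos|force"
```

```text
eef_pos: [0.5635, 0.0328, 0.1464]
wrist_force: [-6.5, -1.9, 11.9]
grip_force: 6.2
time: 23.4
eef_pos: [0.5632, 0.0325, 0.1456]
wrist_force: [-6.1, -1.5, 14.6]
grip_force: 7.2
```

```bash
python3 -m handwheel '[[-0.0002,-0.0001,-0.0005,0,0,0,255],[-0.0002,-0.0001,-0.0005,0,0,0,255],[0,0,0,0,0,0,255]]' | grep -E "pos|force";python3 -m handwheel '[[-0.0001,-0.0001,-0.0005,0,0,0,255],[0,0,-0.0005,0,0,0,255],[0,0,0,0,0,0,255]]' | grep -E "time|pos|force"
```

```text
eef_pos: [0.5627, 0.0322, 0.1445]
wrist_force: [-5.0, -2.8, 10.4]
grip_force: 4.8
time: 24.0
eef_pos: [0.5632, 0.0327, 0.1423]
wrist_force: [0.8, 0.5, -0.3]
grip_force: 0.0
```

```bash
python3 -m handwheel '[[0,0,0.005,0,0,0,255],[0,0,0.02,0,0,0,255],[0,0,0.04,0,0,0,255],[0,0,0.04,0,0,0,255],[-0.02,0.03,0.02,0,0,0,255],[-0.025,0.035,0,0,0,0,255],[-0.025,0.035,0,0,0,0,255],[-0.025,0.035,0,0,0,0,255],[0,0,0,0,0,0,255],[0,0,0,0,0,0,255],[0,0,0,0,0,0,255]]'; python3 - <<'E'
from h import *
for c in("side","top"):
    W,h,im=cloud(c)
    if c=="side":cv2.imwrite("pics/side7.png",cv2.resize(im[130:350,200:460,::-1],None,fx=2,fy=2))
    H,S,V=h[...,0],h[...,1],h[...,2]
    m=near(W,.58,.043,.06)&(H>100)&(H<125)&(S>120)&(W[...,2]>.066)&(W[...,2]<.12);q=W[m]
    d=(q[:,:2]-[.58,.0435])@[.834,.552]
    r=cv2.minAreaRect((q[:,:2]*1000).astype(np.float32));print(c,r,np.median(q[:,2]),np.polyfit(d,q[:,2],1))
E
```

```text
time: 25.1
eef_pos: [0.4683, 0.1673, 0.2676]
orientation: [-2.767, 1.487, -0.0]
wrist_force: [0.0, -0.4, -0.8]
width: 0.0005
grip_force: 0.0
side ((578.9810791015625, 43.77680206298828), (91.1343002319336, 85.92335510253906), 33.766944885253906) 0.07569688402270153 [0.02036328 0.07535185]
top ((586.2754516601562, 33.64805603027344), (88.27009582519531, 65.62660217285156), 33.46039962768555) 0.0738765283562417 [-0.01147899  0.07413174]
```

View pics/side7.png

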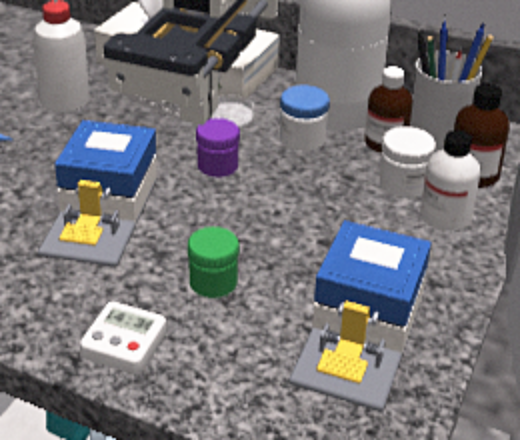

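The picture shows the right carrier's lid (375,265) shut under its hook. The bystanders are where they were, and the robot is touching nothing.

```bash
python3 -c "
from rig import *
print(sign_off())"
```

```text
the job is handed in; nothing more can be done
None
```

The red-lidded jar is in the right-hand carrier with its lid latched shut. The left carrier's latch was seized (7.6 N after about 1 mm), so I left it shut. The job was handed in at about 25 s.

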